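# Call off an order at the packing bench

### The job

Call off this order for the overhead packing camera: point at the flat box with the fingertips a few centimetres above the middle of its top and stay there for at least a second, then point at the round tube in the same way; touch no parcel and do not point at the other two. Then log the order by pressing the raised end of the rocker switch fully down, leave it down, and move clear. Nothing is picked up, and nothing else on the bench is shifted.

Things in the scene. Friction and masses are not known exactly. Their poses are not given: they have to be found in the camera images.
- flat_box: the flat box: low kraft cardboard parcel 130 x 100 mm (its x, y) and 40 mm high, loose, lying flat; origin at the centre of its underside, z up
- round_tube: the round tube: kraft cardboard mailing tube standing on end, closed, 70 mm in diameter and 110 mm high, loose; origin at the centre of its underside, z up
- cube_box: another parcel, not in this order: cubic kraft carton 80 x 80 x 80 mm, loose; origin at the centre of its underside, z up
- square_box: another parcel, not in this order: upright kraft carton of square section, 60 x 60 mm and 110 mm high, loose; origin at the centre of its underside, z up
- rocker (a joint): angle of the rocker switch, rad: about 0 to 0.06 at the start, 0.4 with the raised end fully down; friction holds it where it is left (about 2 to 3 N at the press point moves it)
- rocker_press (a point): press point: centre of the moulded white dot (18 mm) on the top face of the black rocker (76 x 44 mm), near its raised end, 25 mm from the pivot along the point's x; the point moves with the rocker, z up at the start to within 0.1 rad; it stands about 61 mm above the bench at the start and goes down about 10 mm. The rocker sits on a grey housing 100 x 64 mm, 36 mm high, fixed to the bench
- tape_roll: bystander: roll of translucent grey packing tape lying flat, 90 mm in diameter, 48 mm high, loose; origin at the centre of its underside
- marker: bystander: marker pen lying down, 130 mm long (x), 14 mm thick, loose; origin at the centre of its underside
- stapler: bystander: desk stapler 130 mm long (x), 34 mm wide, 65 mm high, loose; origin at the centre of its underside
- mug: bystander: white mug, 80 mm in diameter, 90 mm high, handle at +y, loose; origin at the centre of its underside
Not all that is in view belongs to the job. Leave any blue or orange look-alike of the cube_box alone.

How it is judged:
By the outcome, as a careful person would: the job done as asked, in the order asked, and still so for the second after the job is handed in, with the robot touching nothing.
It also fails if it takes over 53 s, if anything falls off the work surface, if the arm or the gripper's body presses on something with over 40 N, if the wrist force passes 120 N, or if a joint passes its speed limit or range.

### The arm

A 6-joint arm with a two-finger parallel gripper is mounted at the origin on the work surface. World frame = base frame: x ahead of the robot, y to its left, z up, the work surface at z = 0. Lengths are in m, angles in rad, forces in N, time in s.
With the tool pointing down it reaches from about 0.35 to 0.85 m from the base axis. Payload 8.1 kg.
Tool frame: the origin (TCP) lies midway between the tips of the shut fingers; the grasp point (between the pads) lies 19 mm behind it (robot.grip_point_offset is the distance from the TCP to the grasp point, in m); z points along the fingers, y is the line along which they close (so a half turn about z gives the same grasp; the last joint's range is limited). The gripper opens to 93 mm and grips with 3 to 60 N. Pads are 15 mm wide; open, the fingers measure 128 mm over their backs; the gripper's body (75 mm by 188 mm) begins 65 mm behind the grasp point.
Start: joints at [1.075, 0.13, 1.488, -0, 1.523, -0.085], TCP at [0.24, 0.55, 0.219] pointing down, gripper open.
Joint ranges: [-2.96, 2.96], [-0.89, 2.26], [0.02, 2.5], [-1.34, 4.48], [0, 2.73], [-2.66, 2.66]. Speed limits (rad/s): [2.39, 2.39, 2.79, 3.14, 3.14, 3.14].

### API

Orientations are given as a rotation vector (axis times angle).
In Python, from plant import robot, read_camera, job gives the robot as it stands.
- The arm moves only by the shell command python3 -m inch 'ROWS' [FORCE]. ROWS is JSON, one flat list of numbers, 5 for each row, row after row: the shift along the world's x, y, z in mm, then the turn about the world's z in degrees, then the opening in per cent of the stroke, from 0 (shut) to 100 (fully open). In form: [dx, dy, dz, yaw, hand, dx, dy, dz, yaw, hand, ...]. A call has 1 to 10 rows; each row is the pose to reach, as a shift and turn from the pose commanded when the call began; what a row does not reach only later rows make up. A row lasts 1/12 s, in which the tool goes at most 41.7 mm and 7.16 degrees, less where a joint would pass 70% of its speed; a pose out of reach is approached as far as the arm can. A call with a gripper value outside its range is refused whole. The fingers move at their own pace and stop on an object; FORCE is the grip in N (left out, the last holds). Time passes only in rows, so rows that repeat a pose let the fingers close. It gives the time, the measured TCP pose, the force, the opening and the grip force at its end, in the units of the state.
- robot.read_state(): the state, without advancing time (a new reading comes with each control period).
- read_camera(name): name is "scene" or "top" or "wrist"; returns a dict with "image" (480x640x3 uint8, blue, green, red), "K" (3x3 intrinsics, pixels), "extrinsics" (4x4, takes a point from world to camera coordinates); the wrist camera has in their place "mount" (4x4, takes a point from camera to tool coordinates, whose origin is the TCP and whose axes are the flange's). Camera axes: x right, y down, z forward; pixel columns grow to the right and rows downward; lengths in m; the calibration is good to about 2 mm. A picture is of the moment at which its call begins: read the wrist's pose just before it. There is no depth.
- job.close_job(): hands the job in; it is judged then, once.
The state is a dict: "t": time; "q": joint angles; "dq": joint speeds; "joint_torque": joint torques, N m; "tool_pos": TCP position; "orientation": TCP orientation; "force": force on the tool from outside, world axes, zero at the start; "wrist_torque": the same for the moment, N m; "opening": finger opening in m; "gripper_force": force on a finger pad.
Only numpy, scipy, OpenCV 4.12 (cv2) and the standard library are available. Lean on these libraries where they do the work, as an engineer would, in place of code of your own. Each camera call takes 0.05 s, during which the arm holds its last target. There are 200 camera calls.

## Working session

There is one attempt and no reset: what is moved stays moved. The work goes in short steps, Python scripts to look and compute and a shell command to move; the robot and the scene stay as the last step left them, time stands still between calls to the robot, and variables do not carry over. Pictures are saved under pics/ and viewed, at most 10 in all, crops included, and the job is handed in when it is done.

```bash
ls; mkdir -p pics; python3 - <<'E'
from plant import robot, read_camera
import cv2, numpy as np
s=robot.read_state(); print(s['t'],s['tool_pos'],s['orientation'])
for n in ("scene","top"):
    c=read_camera(n); cv2.imwrite(f"pics/{n}0.png",c["image"]); print(n,c["K"].tolist(),np.round(c["extrinsics"],4).tolist())
E
```

```text
pics
0.0 [0.23928911 0.54960507 0.21758581] [-6.40572266e-01 -3.07502650e+00  2.75444734e-03]
scene [[553.6954545098282, 0.0, 319.7528773433845], [0.0, 553.6954545098282, 243.2862219020723], [0.0, 0.0, 1.0]] [[-0.0471, 0.9987, -0.0206, 0.058], [0.6553, 0.0153, -0.7552, -0.3183], [-0.7539, -0.0491, -0.6552, 2.1341], [0.0, 0.0, 0.0, 1.0]]
top [[438.1973021486994, 0.0, 318.9122772848169], [0.0, 438.1973021486994, 235.63721187213721], [0.0, 0.0, 1.0]] [[-0.0008, -0.9997, -0.0227, -0.007], [-0.9971, 0.0026, -0.0764, 0.5985], [0.0765, 0.0226, -0.9968, 1.0733], [0.0, 0.0, 0.0, 1.0]]
```

View pics/top0.png

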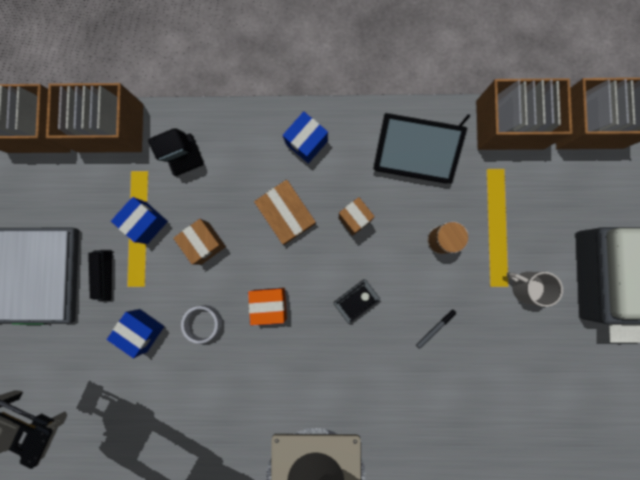

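View pics/scene0.png

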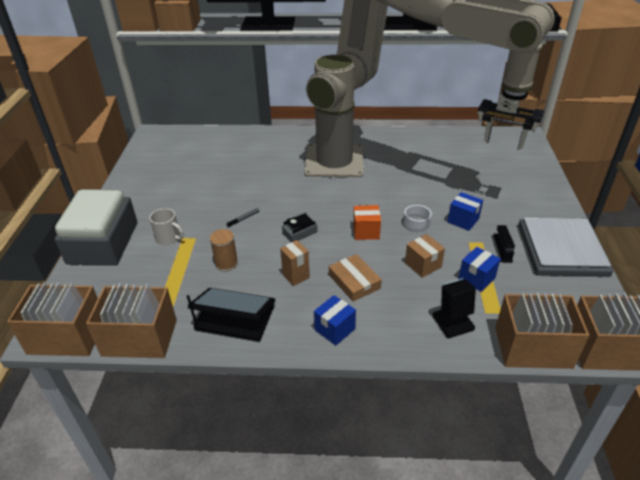

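Top picture: the brown parcels are the flat box (286,212), cube (199,242), square box (356,215) and tube (450,238). The rocker is at (357,300) with its white dot at (365,297). Blue and orange look-alikes sit at (306,136), (138,220), (136,333) and (267,307), and the brown trays are at the far edge. By the description I choose the low wide brown box at (286,212) and the round-topped one at (450,238). Next is a close crop to check, plus a measurement.

```bash
cat > h.py <<'E'
import numpy as np
def ray(c,uv,z):
    R=c["extrinsics"][:3,:3];t=c["extrinsics"][:3,3];C=-R.T@t
    d=R.T@np.linalg.inv(c["K"])@np.array([uv[0],uv[1],1.]);return C+d*(z-C[2])/d[2]
def proj(c,p):
    q=c["K"]@(c["extrinsics"]@np.r_[p,1])[:3];return q[:2]/q[2]
E
python3 - <<'E'
from plant import robot, read_camera
from h import *
import cv2
c=read_camera("top");im=c["image"];s=read_camera("scene")
hsv=cv2.cvtColor(im,cv2.COLOR_BGR2HSV)
m=cv2.inRange(hsv,(5,70,60),(20,220,255))
m=cv2.morphologyEx(m,cv2.MORPH_CLOSE,np.ones((13,13)))
m[:170]=0
for k in cv2.findContours(m,0,2)[0]:
    if cv2.contourArea(k)>300:
        print(cv2.contourArea(k),cv2.minAreaRect(k), cv2.minEnclosingCircle(k))
w=cv2.inRange(hsv,(0,0,150),(180,70,255))[285:312,345:385]
ys,xs=np.nonzero(w);print("dot",xs.mean()+345,ys.mean()+285,len(xs))
p=ray(c,(xs.mean()+345,ys.mean()+285),.061);print(p,"scene px",proj(s,p))
print('flat',ray(c,(286,212),.04),'tube',ray(c,(450,236),.11))
a=cv2.resize(im[170:330,240:480],(720,480),interpolation=cv2.INTER_CUBIC)
cv2.imwrite("pics/crop.png",a)
b=cv2.resize(s["image"][195:305,200:400],(800,440),interpolation=cv2.INTER_CUBIC)
cv2.imwrite("pics/crops.png",b)
E
```

```text
1270.0 ((266.5984191894531, 306.5667419433594), (36.767860412597656, 36.72029495239258), 87.27368927001953) ((266.9537048339844, 306.4599609375), 24.459325790405273)
800.0 ((450.085205078125, 235.70977783203125), (34.93499755859375, 31.22806739807129), 38.1572265625) ((448.15789794921875, 237.0), 19.262104034423828)
1054.0 ((196.16891479492188, 241.23648071289062), (34.0605583190918, 34.64179611206055), 54.462318420410156) ((196.07391357421875, 241.1173858642578), 22.463245391845703)
586.5 ((356.3360595703125, 214.8032684326172), (27.015785217285156, 26.887746810913086), 50.194427490234375) ((355.942626953125, 214.91802978515625), 17.192169189453125)
1990.0 ((284.5768737792969, 211.61537170410156), (52.69651794433594, 40.215763092041016), 56.3099365234375) ((284.2868957519531, 211.68032836914062), 31.796390533447266)
dot 364.6333333333333 296.3666666666667 30
[ 0.45015384 -0.11772618  0.061     ] scene px [293.96198119 220.89814556]
flat [0.6561186  0.07309982 0.04      ] tube [ 0.59022066 -0.30973866  0.11      ]
```

View pics/crop.png

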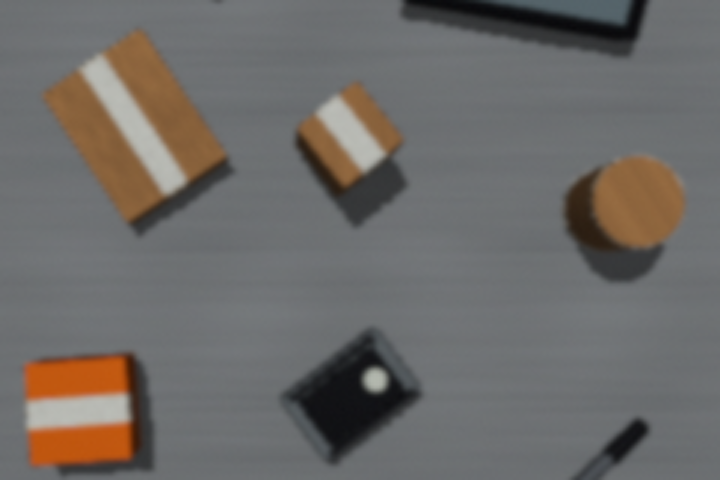

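View pics/crops.png

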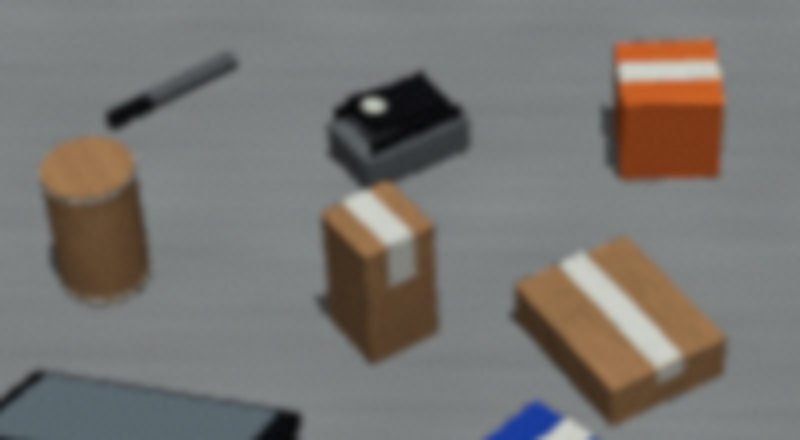

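Both crops confirm the choice: the low wide box has its top centre at top px (285,212), and the round tube's top is at (453,237). The dot is at top px (365,296.5) and scene px (293.5,221), and the two views agree. The targets are flat box (0.656, 0.075), tube (0.587, -0.316) and dot (0.450, -0.118). I'll start moving with the fingers shut.

```bash
python3 -m inch '[416,-475,0,0,0,416,-475,0,0,0,416,-475,0,0,0,416,-475,0,0,0,416,-475,0,0,0,416,-475,0,0,0,416,-475,0,0,0,416,-475,0,0,0,416,-475,0,0,0,416,-475,0,0,0]'
python3 - <<'E'
from plant import read_camera
from h import *
c=read_camera("top");s=read_camera("scene")
f=ray(c,(285.2,212),.04);t=ray(c,(453,237.3),.11);print(f,t,ray(s,(222,236.75),.11),ray(s,(355,275.5),.04))
# rocker axis: housing corners (crop px) -> direction at housing height
for p in ((282,398),(373,328),(421,393),(333,462)): print(ray(c,(240+p[0]/3,170+p[1]/3),.036)[:2])
E
```

```text
t: 1.03
tool_pos: [0.515, 0.2348, 0.2186]
orientation: [0.641, 3.076, 0.0]
force: [0.4, 0.1, 0.2]
opening: 0.0309
gripper_force: 0.0
[0.65612617 0.07508515 0.04      ] [ 0.58722398 -0.31647971  0.11      ] [ 0.59050566 -0.31654912  0.11      ] [0.67187982 0.07625631 0.04      ]
[ 0.43332231 -0.04499302]
[ 0.4899845  -0.11937163]
[ 0.43744591 -0.15780237]
[ 0.38197541 -0.08609873]
```

```bash
python3 -m inch '[142,-160,0,0,0,142,-160,0,0,0,142,-160,0,0,0,142,-160,-60,0,0,142,-160,-100,0,0,142,-160,-142,0,0,142,-160,-142,0,0,142,-160,-142,0,0,142,-160,-142,0,0,142,-160,-142,0,0]'
python3 - <<'E'
from plant import read_camera
import cv2
a=read_camera("top")["image"];b=read_camera("scene")["image"]
f=lambda i,y,x:cv2.resize(i[y:y+120,x:x+160],(400,300),interpolation=cv2.INTER_CUBIC)
cv2.imwrite("pics/hov1.png",cv2.hconcat([f(a,150,210),f(b,200,280)]))
E
```

```text
t: 1.97
tool_pos: [0.656, 0.0775, 0.0777]
orientation: [-0.64, -3.075, -0.001]
force: [0.8, -0.2, 0.3]
opening: 0.0008
gripper_force: 0.0
```

View pics/hov1.png

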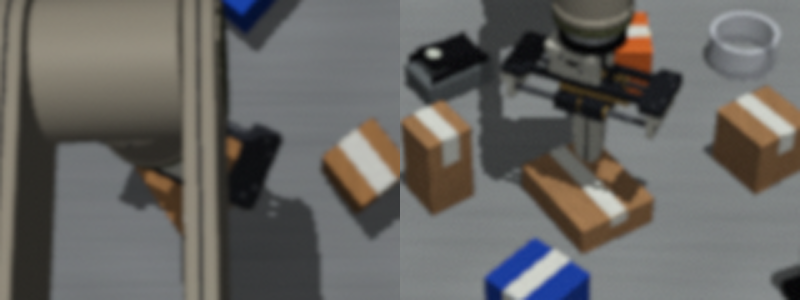

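The tips are about 38 mm over the top's middle: in the scene crop they are at (588,160), which drops to about (588,185), the face centre. Nothing is touched, so I'll hold.

```bash
python3 -m inch '[0,-2,0,0,0,0,-2,0,0,0,0,-2,0,0,0,0,-2,0,0,0,0,-2,0,0,0,0,-2,0,0,0,0,-2,0,0,0,0,-2,0,0,0,0,-2,0,0,0,0,-2,0,0,0]'; python3 -m inch '[0,0,0,0,0,0,0,0,0,0,0,0,0,0,0,0,0,0,0,0,0,0,0,0,0,0,0,0,0,0,0,0,0,0,0,0,0,0,0,0,0,0,0,0,0,0,0,0,0,0]'
python3 -m inch '[0,0,80,0,0,0,0,120,0,0,0,0,160,0,0,-150,-120,160,0,0,-150,-120,160,0,0,-150,-120,160,0,0,-150,-120,160,0,0,-150,-120,160,0,0,-150,-120,160,0,0,-150,-120,160,0,0]'
```

```text
t: 2.9
tool_pos: [0.656, 0.0746, 0.0765]
orientation: [-0.641, -3.075, 0.0]
force: [0.2, -0.1, 0.2]
opening: 0.0008
gripper_force: 0.0
t: 3.73
tool_pos: [0.6561, 0.0747, 0.0766]
orientation: [-0.641, -3.076, -0.0]
force: [0.9, 0.6, -0.9]
opening: 0.0001
gripper_force: 0.0
t: 4.57
tool_pos: [0.5058, -0.0463, 0.2377]
orientation: [0.644, 3.073, 0.0]
force: [0.1, -0.0, -0.6]
opening: 0.0004
gripper_force: 0.0
```

```bash
python3 -m inch '[82,-270,0,0,0,82,-270,0,0,0,82,-270,0,0,0,82,-270,0,0,0,82,-270,0,0,0,82,-270,0,0,0,82,-270,0,0,0,82,-270,-40,0,0,82,-270,-92,0,0,82,-270,-92,0,0]'
python3 -m inch '[0,0,0,0,0,0,0,0,0,0,0,0,0,0,0]'
python3 - <<'E'
from plant import read_camera
import cv2
a=read_camera("top")["image"];b=read_camera("scene")["image"]
f=lambda i,y,x:cv2.resize(i[y:y+120,x:x+160],(400,300),interpolation=cv2.INTER_CUBIC)
cv2.imwrite("pics/hov2.png",cv2.hconcat([f(a,180,370),f(b,180,150)]))
E
```

```text
t: 5.4
tool_pos: [0.5855, -0.3133, 0.1356]
orientation: [-0.639, -3.066, -0.007]
force: [-1.3, 0.3, -2.6]
opening: 0.0006
gripper_force: 0.0
t: 5.65
tool_pos: [0.5898, -0.3155, 0.1476]
orientation: [0.638, 3.072, -0.002]
force: [0.2, 0.3, 0.3]
opening: 0.0007
gripper_force: 0.0
```

View pics/hov2.png

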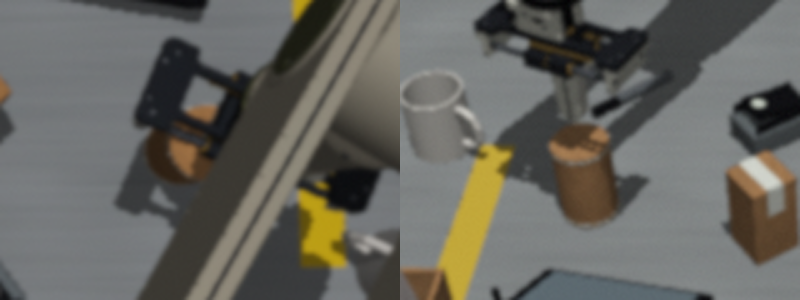

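The tips are about 37 mm over the tube's top. In the scene crop they are at (572,115), which drops along the tube's vertical to about (577,140), against a top centre of (580,141). Nothing is touched, so I'll hold, then leave.

```bash
python3 -m inch '[0,0,0,0,0,0,0,0,0,0,0,0,0,0,0,0,0,0,0,0,0,0,0,0,0,0,0,0,0,0,0,0,0,0,0,0,0,0,0,0,0,0,0,0,0,0,0,0,0,0]'; python3 -m inch '[0,0,0,0,0,0,0,0,0,0,0,0,0,0,0,0,0,0,0,0,0,0,0,0,0,0,0,0,0,0,0,0,0,0,0,0,0,0,0,0,0,0,0,0,0,0,0,0,0,0]'
python3 -m inch '[0,0,40,0,0,0,0,70,0,0,-139,197,70,0,0,-139,197,70,0,0,-139,197,70,0,0,-139,197,70,0,0,-139,197,70,0,0,-139,197,70,0,0,-139,197,70,0,0,-139,197,70,0,0]'; python3 -m inch '[0,0,0,0,0,0,0,0,0,0,0,0,0,0,0]'
```

```text
t: 6.58
tool_pos: [0.588, -0.3154, 0.1446]
orientation: [-0.641, -3.075, -0.0]
force: [-0.4, -0.4, -0.1]
opening: 0.0005
gripper_force: 0.0
t: 7.42
tool_pos: [0.5881, -0.3154, 0.1446]
orientation: [-0.641, -3.075, -0.0]
force: [-0.4, 0.2, 0.5]
opening: 0.0002
gripper_force: 0.0
t: 8.25
tool_pos: [0.4488, -0.1173, 0.2151]
orientation: [0.637, 3.075, -0.001]
force: [0.7, -0.4, 0.2]
opening: 0.0008
gripper_force: 0.0
t: 8.5
tool_pos: [0.4496, -0.1193, 0.2147]
orientation: [-0.642, -3.075, 0.0]
force: [-0.6, -0.4, -0.4]
opening: 0.0005
gripper_force: 0.0
```

```bash
python3 -m inch '[0,0,-40,0,0,0,0,-80,0,0,0,0,-120,0,0,0,0,-140,0,0,0,0,-145,0,0,0,0,-149,0,0,0,0,-152,0,0,0,0,-154,0,0,0,0,-156,0,0,0,0,-158,0,0]'; python3 -m inch '[0,0,-2,0,0,0,0,-4,0,0,0,0,-4,0,0]'
```

```text
t: 9.33
tool_pos: [0.451, -0.1193, 0.0586]
orientation: [0.64, 3.071, -0.002]
force: [2.1, -2.2, 4.7]
opening: 0.0004
gripper_force: 1.7
t: 9.58
tool_pos: [0.4514, -0.1197, 0.0545]
orientation: [0.64, 3.07, -0.003]
force: [2.9, -3.8, 5.3]
opening: 0.0005
gripper_force: 3.1
```

```bash
python3 -m inch '[0,0,-1,0,0,0,0,-2,0,0,0,0,-3,0,0,0,0,-4,0,0,0,0,-4,0,0]'; python3 -m inch '[0,0,-1,0,0,0,0,-2,0,0,0,0,-2,0,0]'
```

```text
t: 10.0
tool_pos: [0.4522, -0.1205, 0.0522]
orientation: [0.639, 3.069, -0.004]
force: [-1.2, -4.8, 17.7]
opening: 0.0005
gripper_force: 9.2
t: 10.25
tool_pos: [0.4525, -0.1206, 0.0518]
orientation: [0.639, 3.069, -0.004]
force: [-8.6, -2.9, 34.3]
opening: 0.0006
gripper_force: 16.1
```

The height has stalled at 0.052 while the force climbs to 34 N, so the rocker is at its end stop. I'll lift, move clear and look.

```bash
python3 -m inch '[0,0,5,0,0,0,0,20,0,0,0,0,60,0,0,0,0,100,0,0,0,0,140,0,0,0,0,170,0,0,-30,170,170,0,0,-30,210,170,0,0,-30,250,170,0,0,-30,250,170,0,0]'; python3 -m inch '[0,90,0,0,0,0,90,0,0,0,0,90,0,0,0,0,90,0,0,0,0,90,0,0,0,0,90,0,0,0]'
python3 - <<'E'
from plant import read_camera
import cv2
a=read_camera("top")["image"];b=read_camera("scene")["image"]
f=cv2.resize(a[240:360,280:440],(400,300),interpolation=cv2.INTER_CUBIC)
g=cv2.resize(b[190:250,260:340],(400,300),interpolation=cv2.INTER_CUBIC)
cv2.imwrite("pics/end.png",cv2.hconcat([f,g]))
cv2.imwrite("pics/endtop.png",a)
E
```

```text
t: 11.08
tool_pos: [0.4271, 0.0483, 0.217]
orientation: [0.643, 3.074, 0.001]
force: [1.0, 0.1, 0.1]
opening: 0.0004
gripper_force: 0.0
t: 11.58
tool_pos: [0.4278, 0.1357, 0.2165]
orientation: [-0.642, -3.075, 0.001]
force: [0.3, 0.8, 0.0]
opening: 0.0005
gripper_force: 0.0
```

View pics/end.png

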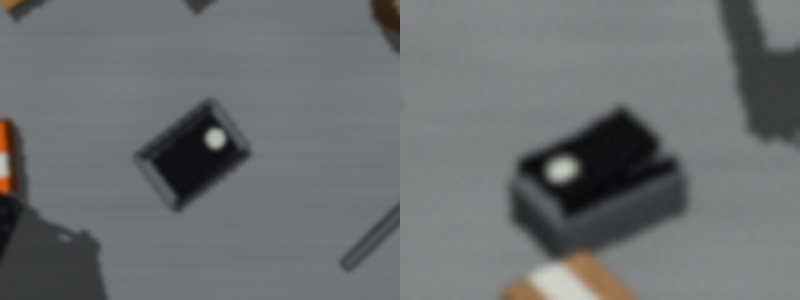

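View pics/endtop.png

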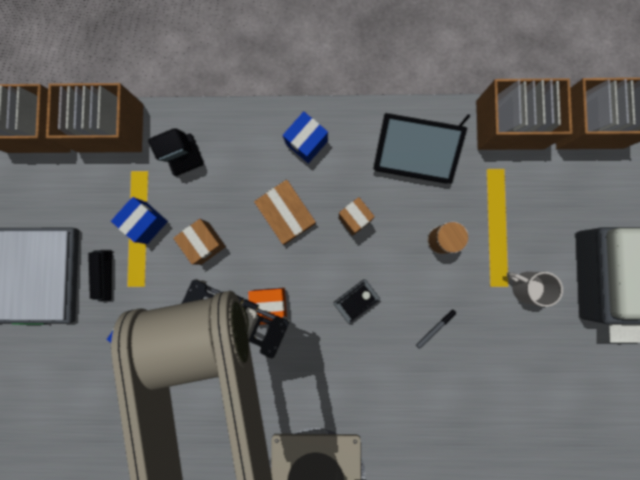

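The dot end is now down (dot at (562,168) in the scene crop) and the far end is raised. The parcels and bystanders are at their starting pixels, and the arm is clear.

```bash
python3 -c "
from plant import job
print(job.close_job())"
```

```text
the job is handed in; nothing more can be done
None
```

I pointed at the flat box and then the round tube, each for over a second from just under 4 cm above; then I pressed the rocker fully down, left it down, moved the arm clear and handed the job in, with no parcel touched.

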